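# Stand the toppled mandrel rest back up at the bead kiln

## Task

The folded-steel mandrel rest in front of the bead kiln has toppled over backwards. Push it up onto its foot again, then slide it forward until the front edge of the foot sits flush along its whole length against the kiln's front, with the rest in front of the bead door and not beyond its ends. Do it with light pushes of the fingertips only: do not grip the rest or pick it up, and leave the other things on the bench where they are.

Things in the scene. Friction and masses are not known exactly. Their poses are not given: they have to be found in the camera images.
- kiln: Fixed dark red bead kiln, 400 wide, 250 deep, 201 high (lid handle to 234 mm). Origin: bench level, middle of its front; x points into the kiln, y to the left seen facing it, z up. Its front below the door is a flat upright plane x = 0, from the bench to 70 mm up, y -200 to 200 mm. A green controller box, 175 mm high, is joined to its left side (x 45 to 195, y 202 to 322 mm).
- kiln_door (a point): Middle of the lower edge of the kiln's green bead door, a sloping flap 330 mm wide and 78 mm tall, 73 to 151 mm above the bench; this edge stands 16 mm out from the kiln's front. Axes as the kiln's.
- rest: Mandrel rest, loose, about 0.6 kg: an L folded from 3 mm steel, 200 mm long; foot plate 75 mm deep, upright plate 70 mm high with nine square teeth (14 mm tall) as its top edge. Axes as it stands properly: origin at the heel (outer corner of the fold), middle of the length; x along the foot to its front edge, y along the length, z up the upright. Foot z 0 to 3 mm, upright x 0 to 3 mm.
- rest_foot_left (a point): Left end of the front lower edge of the rest's foot (rest axes x 75, y 100, z 0 mm). At the start the rest has fallen a quarter turn back about its heel, away from the kiln: the foot stands upright, 75 mm high, its underside facing the kiln, and this edge is on top; rest x points up.
- rest_foot_right (a point): Right end of that edge (rest axes x 75, y -100, z 0 mm). Pushing the raised foot near its top towards the kiln turns the rest about its heel; past about 42 degrees it drops onto its foot by itself.
- rest_comb (a point): Middle of the comb edge of the rest's upright (rest axes x 0, y 0, z 70 mm). At the start the upright lies flat on the bench, comb away from the kiln. Once standing, the rest slides when pushed low on the back of the upright; pushed high it may tip.
- mandrel_block: Bystander: square metal block 70 x 70 mm, 94 mm high, with seven thin steel mandrels standing in it up to about 230 mm; origin under its centre.
- paddle: Bystander: graphite paddle lying on the bench, black head 75 x 50 x 12 mm, thin steel neck and round wooden handle; 225 mm long in all, 18 mm high at most. Origin at bench level at the back edge of the head; its x axis points along the head, the handle lies to -x (to -150 mm).
- jar: Bystander: round clip-top glass jar of coloured glass rods, 90 mm across, 134 mm high; origin under its centre.
Things that resemble listed ones, but are neither listed nor needed, are in the scene too. Leave any blue look-alike of the rest alone.

How it is judged:
By the outcome, as a careful person would: the job done as asked, in the order asked, and still so for the second after the job is handed in, with the robot touching nothing.
It also fails if it takes over 48 s, if anything falls off the work surface, if the arm or the gripper's body presses on something with over 40 N, if the wrist force passes 120 N, or if a joint passes its speed limit or range.

## Robot

A 6-joint arm with a two-finger parallel gripper is mounted at the origin on the work surface. World frame = base frame: x ahead of the robot, y to its left, z up, the work surface at z = 0. Lengths are in mm, angles in rad, forces in N, time in s.
With the tool pointing down it reaches from about 225 to 725 mm from the base axis. Payload 3.1 kg.
Tool frame: the origin (TCP) lies midway between the tips of the shut fingers; the grasp point (between the pads) lies 19 mm behind it (robot.pinch_z is the distance from the TCP to the grasp point, in mm); z points along the fingers, y is the line along which they close (so a half turn about z gives the same grasp; the last joint's range is limited). The gripper opens to 85 mm and grips with 20 to 120 N. Pads are 22 mm wide; open, the fingers measure 114 mm over their backs; the gripper's body (76 mm by 85 mm) begins 54 mm behind the grasp point. The pads swing forward as they close: fully open they stand 13 mm farther back than shut.
Start: joints at [1.061, 0.048, 0.099, 1.622, 0, 1.443], TCP at [195.617, 487.187, 231.312] pointing down, gripper open.
Joint ranges: [-2.91, 2.91], [-0.99, 1.94], [-1.21, 1.42], [-2.12, 2.29], [-1.49, 1.47], [-3.14, 3.14]. Speed limits (rad/s): [2.79, 2.79, 3.14, 3.14, 3.14, 3.14].

## Interface

Orientations are given as [roll, pitch, yaw] about the fixed x, y, z axes, in that order (R = Rz(yaw) Ry(pitch) Rx(roll)).
In Python, from bench import robot gives the robot as it stands.
- The arm moves only by the shell command python3 -m inch 'ROWS' [FORCE]. ROWS is JSON, a list of rows, each a list of 3 entries, a list of its own where there are three numbers: the turn, a rotation vector about the tool's x, y, z in rad, then the shift along the tool's x, y, z in cm, then the closure, from 0 (fully open) to 1 (shut). In form: [[[ax, ay, az], [dx, dy, dz], claw], ...]. A call has exactly 5 rows; each row is the pose to reach, as a shift and turn from the pose commanded when the call began, along the tool's axes at that moment; what a row does not reach only later rows make up. A row lasts 1/10 s, in which the tool goes at most 50 mm and 8.59 degrees, less where a joint would pass 70% of its speed; a pose out of reach is approached as far as the arm can. A call with a gripper value outside its range is refused whole. The fingers move at their own pace and stop on an object; FORCE is the grip in N (left out, the last holds). Time passes only in rows, so rows that repeat a pose let the fingers close, or fill a call up. It gives the time, the measured TCP pose, the force, the opening and the grip force at its end, in the units of the state.
- robot.get_obs(): the state, without advancing time (a new reading comes with each control period).
- robot.capture(name): name is "side" or "top"; returns the picture (420x560x3 uint8, red, green, blue); there is no depth.
- robot.calibration(name): a dict with "mtx" (3x3 intrinsics, pixels), "R" (3x3) and "t" (3): a world point X has camera coordinates R X + t. Camera axes: x right, y down, z forward; pixel columns grow to the right and rows downward; lengths in mm; the calibration is good to about 2 mm. A picture is of the moment at which its call begins. calibration takes no time and is no camera call.
- robot.finish_job(): hands the job in; it is judged then, once.
Trained networks look in the newest picture that a camera, given by its name, has taken for a name from the list of things; names that differ only in an ending like _2 or _b are one class to them, and where a whole thing is asked for, a point or a joint stands for the part that bears it (a point fixed in the world has none). Each returns a list of dicts, best first, with "confidence" (0 to 1); they miss things now and then, are a little off and sometimes report something else, mostly with a low value. They report only what shows in the picture. A call takes as long as a camera call. They do not tell look-alikes from the thing itself.
- robot.masks_of(query, camera): "region" (420x560 bool, what is visible of it) and "bbox" ([centre column, centre row, width, height] in pixels, round what is visible of it).
The state is a dict: "time_s": time; "joint_pos": joint angles; "joint_vel": joint speeds; "tau": joint torques, N m; "position": TCP position; "tcp_rot": TCP orientation; "force": force on the tool from outside, world axes, zero at the start; "ft_torque": the same for the moment, N m; "finger_gap": finger opening in mm; "finger_force": force on a finger pad.
Only numpy, scipy, OpenCV 4.12 (cv2) and the standard library are available. Lean on these libraries where they do the work, as an engineer would, in place of code of your own. Each camera call takes 0.05 s, during which the arm holds its last target. There are 200 camera calls.

## Working session

There is one attempt and no reset: what is moved stays moved. The work goes in short steps, Python scripts to look and compute and a shell command to move; the robot and the scene stay as the last step left them, time stands still between calls to the robot, and variables do not carry over. Pictures are saved under pics/ and viewed, at most 10 in all, crops included, and the job is handed in when it is done.

```bash
mkdir -p pics; ls
cat > h.py <<'E'
import numpy as np, cv2
from bench import robot
def snap(c,n):
    im=robot.capture(c); cv2.imwrite(f'pics/{n}.png',cv2.cvtColor(im,cv2.COLOR_RGB2BGR)); return im
def pix2w(c,u,v,z):
    k=robot.calibration(c);R=np.array(k['R']);t=np.array(k['t']).ravel();M=np.array(k['mtx'])
    d=R.T@np.linalg.inv(M)@np.array([u,v,1.]);C=-R.T@t
    return C+d*(z-C[2])/d[2]
def w2pix(c,X):
    k=robot.calibration(c);p=np.array(k['mtx'])@(np.array(k['R'])@np.array(X,float)+np.array(k['t']).ravel());return p[:2]/p[2]
E
python3 - <<'E'
from h import *
a=snap('top','top0');b=snap('side','side0')
print(robot.get_obs())
for c in('top','side'):
  k=robot.calibration(c);print(c,-np.array(k['R']).T@np.array(k['t']).ravel())
  for q in('rest','kiln','mandrel_block','paddle','jar','rest_foot_left','rest_foot_right','rest_comb','kiln_door'):
    print(c,q,[(np.round(m['bbox']).tolist(),round(m['confidence'],2)) for m in robot.masks_of(q,c)])
E
```

```text
pics
{'time_s': 0.1, 'joint_pos': array([1.06118789e+00, 4.86606895e-02, 9.77411043e-02, 1.62201375e+00,
       1.47093117e-06, 1.44300507e+00]), 'joint_vel': array([ 5.26229173e-05, -1.19996381e-03,  4.31493651e-03,  5.40258472e-04,
       -3.56731771e-04, -1.21530293e-03]), 'tau': array([ 2.83684247e-03, -3.39852011e+01,  3.20934677e+01,  1.58454257e-02,
       -8.73295130e-05,  2.09565519e-05]), 'position': array([195.34970891, 486.69723938, 230.23582909]), 'tcp_rot': array([-3.13947326e+00, -2.73807312e-04,  2.75977518e+00]), 'force': array([ 0.45840491,  0.72445522, -0.60785901]), 'ft_torque': array([-0.05675322,  0.00247539, -0.02444115]), 'finger_force': 0.0, 'finger_gap': 85.21867882489772}
top [ 428.55678132   94.98785658 1140.45554873]
top rest [([172.0, 296.0, 61.0, 74.0], 0.78), ([306.0, 217.0, 38.0, 71.0], 0.61)]
top kiln [([427.0, 195.0, 129.0, 209.0], 0.7)]
top mandrel_block [([305.0, 218.0, 43.0, 66.0], 0.72), ([331.0, 138.0, 30.0, 32.0], 0.67)]
top paddle [([236.0, 230.0, 16.0, 72.0], 0.64)]
top jar [([244.0, 163.0, 33.0, 40.0], 0.83)]
top rest_foot_left [([304.0, 21
[... 287 characters left out ...]
0.8)]
side [ 587.41496288 -637.21509244  770.23008037]
side rest [([202.0, 140.0, 74.0, 44.0], 0.65)]
side kiln [([265.0, 329.0, 371.0, 182.0], 0.7)]
side mandrel_block [([366.0, 241.0, 46.0, 88.0], 0.71)]
side paddle [([253.0, 187.0, 83.0, 12.0], 0.63), ([265.0, 238.0, 85.0, 32.0], 0.26)]
side jar [([326.0, 180.0, 40.0, 59.0], 0.84)]
side rest_foot_left [([200.0, 138.0, 71.0, 46.0], 0.93), ([263.0, 240.0, 90.0, 35.0], 0.86)]
side rest_foot_right [([262.0, 238.0, 92.0, 36.0], 0.86), ([199.0, 140.0, 74.0, 49.0], 0.6)]
side rest_comb [([200.0, 137.0, 72.0, 49.0], 0.84), ([265.0, 238.0, 89.0, 35.0], 0.68)]
side kiln_door [([264.0, 330.0, 375.0, 180.0], 0.62), ([263.0, 237.0, 87.0, 39.0], 0.24)]
```

View pics/top0.png

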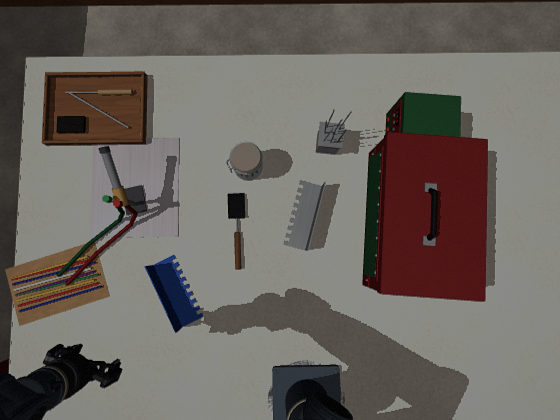

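View pics/side0.png

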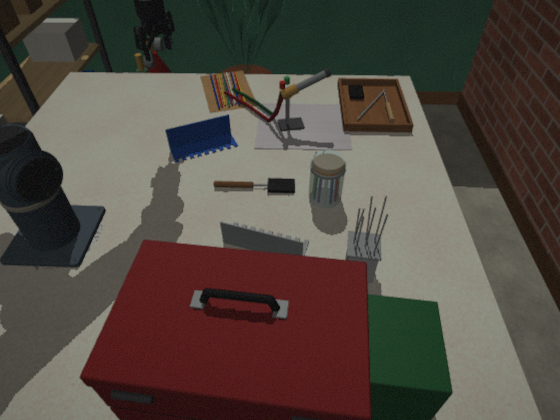

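The top view shows the grey steel rest at about (306,217): foot raised along its right side, comb to the left. The kiln is at (427,195). The side view shows the rest partly hidden behind the kiln at (265,238). These could be mistaken for the rest:
- the blue look-alike, at top (173,293) and side (202,138)
- the grey mandrel block, at top (331,138)

I choose the grey one and check it in a crop.

Run:
```python
from h import *
a=cv2.imread('pics/top0.png')
c=cv2.resize(a[120:310,270:400],None,fx=3.1,fy=3.1,interpolation=cv2.INTER_CUBIC)
s=cv2.imread('pics/side0.png')
d=cv2.resize(s[205:275,205:325],(390,227),interpolation=cv2.INTER_CUBIC)
o=np.zeros((max(c.shape[0],0),800,3),np.uint8);o[:c.shape[0],:c.shape[1]]=c;o[:227,405:795]=d
cv2.imwrite('pics/crop1.png',o)
for u,v,z in[(325,183,75),(308,249,75),(325,183,3),(487,139,201),(485,300,201),(386,136,201),(380,296,201),(333,138,0)]:print(u,v,z,pix2w('top',u,v,z).round(0))
```

```text
325 183 75 [611. -60.  75.]
308 249 75 [427.  -7.  75.]
325 183 3 [624. -70.   3.]
487 139 201 [ 697. -453.  201.]
485 300 201 [ 299. -420.  201.]
386 136 201 [ 708. -198.  201.]
380 296 201 [ 312. -166.  201.]
333 138 0 [763. -99.   0.]
```

View pics/crop1.png

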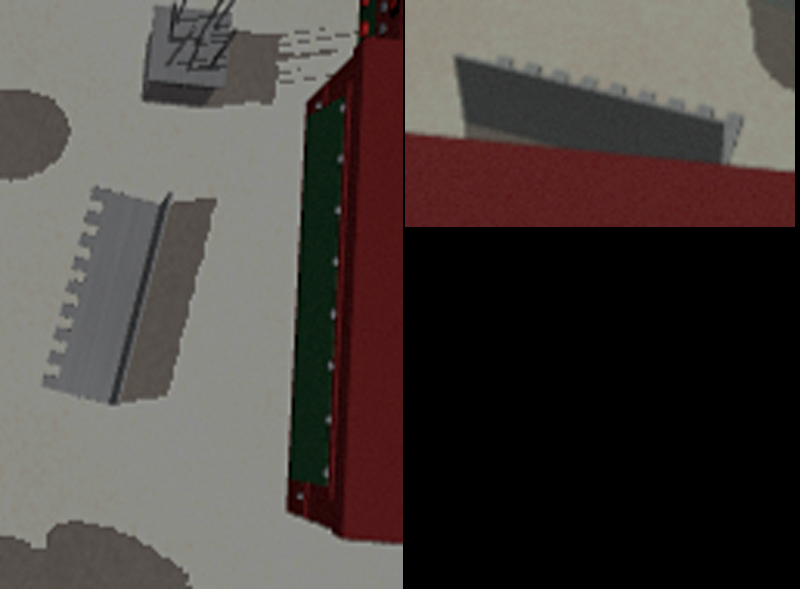

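The crop confirms the choice. The grey rest has its foot's top edge running (325,183) to (307,250) and its comb to the left, away from the kiln. The green door's lower edge runs about (369,153) to (364,276).

Run:
```python
from h import *
P=lambda cx,cy,z:pix2w('top',270+cx/3.1,120+cy/3.1,z)
L,Rr=P(169,194,75),P(114,403,75)
cl,cr=P(95,187,3),P(44,386,3)
dl,dr=P(307,104,73),P(291,484,73)
for n,a,b in(('foot',L,Rr),('comb',cl,cr),('door',dl,dr)):
  d=a-b;print(n,a.round(),b.round(),np.hypot(*d[:2]).round(),np.degrees(np.arctan2(d[1],d[0])).round(1))
d=(dl-dr);d/=np.linalg.norm(d);n=np.array([d[1],-d[0],0]) # kilnward
o=(dl+dr)/2+16*n;print('n',n,'origin',o)
for q in(L,Rr,cl,cr):print(((q-o)@n).round(),((q-o)@d).round())
# side check of foot edge
S=lambda cx,cy,z:pix2w('side',205+cx*120/390,205+cy*70/227,z)
print(S(52,55,75),S(318,122,75))
```

```text
foot [613. -58.  75.] [425.  -4.  75.] 196.0 -16.1
comb [633.   3.   3.] [441.  56.   3.] 199.0 -15.4
door [ 695. -188.   73.] [ 351. -160.   73.] 345.0 -4.6
n [-0.08065542 -0.99674204  0.        ] origin [ 521.71098543 -189.74659977   73.        ]
-138.0 80.0
-177.0 -112.0
-201.0 95.0
-238.0 -100.0
[428.56472032 -11.60893074  75.        ] [617.42309091 -66.00988183  75.        ]
```

```bash
cat >> h.py <<'E'
from scipy.spatial.transform import Rotation as Ro
def delta(x,y,z,yaw,pitch=0):
    o=robot.get_obs();R=Ro.from_euler('xyz',o['tcp_rot']);T=Ro.from_euler('xyz',[np.pi,pitch,yaw])
    print('pos',o['position'].round(1),'rot',o['tcp_rot'].round(3),'F',o['force'].round(1),'t',o['time_s'])
    print('turn',(R.inv()*T).as_rotvec().round(3),'shift cm',(R.inv().apply(np.array([x,y,z])-o['position'])/10).round(2))
E
python3 -m inch '[[[0,0,0.14],[-4,-2.7,0],0],[[0,0,0.29],[-8,-5.4,0],0],[[0,0,0.44],[-12,-8.1,0],0],[[0,0,0.58],[-16,-10.8,0],0],[[0,0,0.73],[-20,-13.5,0],0]]' 20
python3 -c "from h import *; delta(530,-2,200,1.291)"
```

```text
time_s: 1.5
position: [331.6, 285.9, 231.5]
tcp_rot: [3.141, -0.0, 2.025]
force: [0.8, 0.3, -0.7]
finger_gap: 85.4
finger_force: 0.0
pos [331.6 285.9 231.5] rot [ 3.141 -0.     2.025] F [ 0.8  0.3 -0.7] t 1.5
turn [ 0.001 -0.     0.734] shift cm [-34.57   5.21   3.16]
```

```bash
python3 -m inch '[[[0,0,0.14],[-4.5,0.7,0.3],0],[[0,0,0.29],[-9,1.4,0.6],0],[[0,0,0.44],[-13.5,2,1],0],[[0,0,0.58],[-18,2.7,1.5],0],[[0,0,0.73],[-22.5,3.4,2],0]]'
python3 -c "from h import *; delta(530,-2,160,1.291)"
```

```text
time_s: 2.0
position: [462.0, 99.0, 211.5]
tcp_rot: [3.141, -0.001, 1.294]
force: [0.2, 0.4, 0.3]
finger_gap: 85.1
finger_force: 0.0
pos [462.   99.  211.5] rot [ 3.141e+00 -1.000e-03  1.294e+00] F [0.2 0.4 0.3] t 2.0
turn [ 0.001 -0.001  0.003] shift cm [-7.86  9.3   5.15]
```

```bash
python3 -m inch '[[[0,0,0],[-2,2.3,1],0],[[0,0,0],[-4,4.6,2.5],0],[[0,0,0],[-6,7,4],0],[[0,0,0],[-7.9,9.3,5.2],0],[[0,0,0],[-7.9,9.3,5.2],0]]'
python3 - <<'E'
from h import *
snap('top','t1');s=snap('side','s1')
cv2.imwrite('pics/c2.png',cv2.cvtColor(cv2.resize(s[120:290,160:400],(800,567)),cv2.COLOR_RGB2BGR))
delta(530,-2,52,1.291)
E
```

```text
time_s: 2.5
position: [529.8, -3.0, 156.6]
tcp_rot: [-3.139, 0.002, 1.296]
force: [-0.5, -0.7, 0.3]
finger_gap: 85.3
finger_force: 0.0
pos [ 5.291e+02 -5.000e-01  1.588e+02] rot [-3.14  -0.     1.299] F [-0.8 -0.1  0.5] t 2.6
turn [-0.002 -0.     0.008] shift cm [-0.12  0.14 10.68]
```

View pics/c2.png

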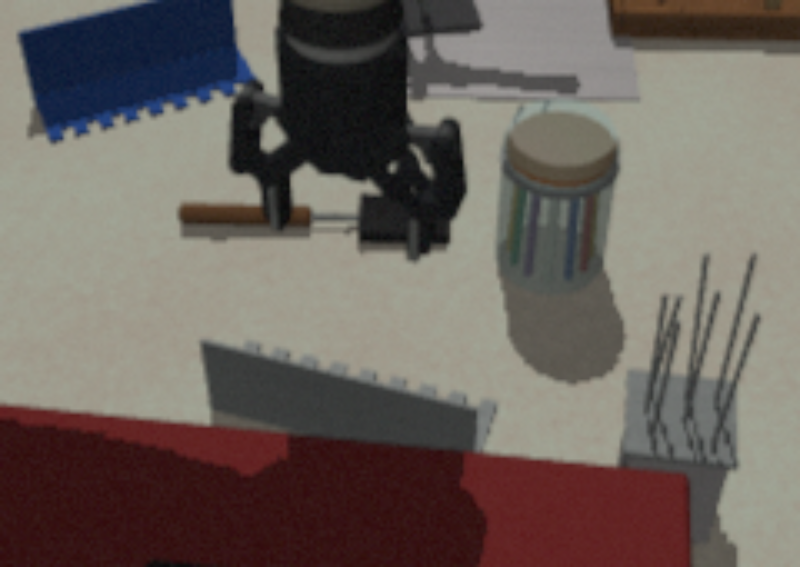

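The crop shows the open fingertips at (275,225) and (415,255), parallel to and above the rest's raised edge, which runs (203,342) to (478,408). The rest has not moved. I descend behind the foot.

```bash
python3 -m inch '[[[0,0,0],[0,0,3],0],[[0,0,0],[0,0,6],0],[[0,0,0],[0,0,8.5],0],[[0,0,0],[0,0,10.4],0],[[0,0,0],[0,0,10.4],0]]'
python3 -m inch '[[[0,0,0],[-0.6,0,0],0],[[0,0,0],[-1.2,0,0],0],[[0,0,0],[-1.6,0,0],0],[[0,0,0],[-2,0,0],0],[[0,0,0],[-2.4,0,0],0]]'
python3 -c "from h import *; delta(521,-35,52,1.291)"
```

```text
time_s: 3.1
position: [526.6, 1.3, 52.8]
tcp_rot: [-3.136, 0.0, 1.301]
force: [-1.3, -0.5, 0.3]
finger_gap: 85.4
finger_force: 0.0
time_s: 3.6
position: [523.7, -23.8, 56.2]
tcp_rot: [3.14, -0.001, 1.299]
force: [1.1, 1.7, 1.2]
finger_gap: 85.7
finger_force: 0.7
pos [523.7 -23.8  56.2] rot [ 3.140e+00 -1.000e-03  1.299e+00] F [1.1 1.7 1.2] t 3.6
turn [ 0.002 -0.001  0.008] shift cm [-1.15  0.04  0.42]
```

```bash
python3 -m inch '[[[0,0,0],[-0.5,0,0.1],0],[[0,0,0],[-1.0,0,0.2],0],[[0,0,0],[-1.5,0,0.4],0],[[0,0,0],[-2,0,0.6],0],[[0,0,0],[-2.5,0,0.8],0]]'
python3 - <<'E'
from h import *
t=snap('top','t3');s=snap('side','s3')
o=np.zeros((570,800,3),np.uint8)
o[:,:390]=cv2.resize(t[120:310,270:400],(390,570),interpolation=cv2.INTER_CUBIC)
o[:300,400:]=cv2.resize(s[170:290,190:350],(400,300),interpolation=cv2.INTER_CUBIC)
cv2.imwrite('pics/c3.png',o[:,:,::-1])
delta(521,-60,40,1.291)
E
```

```text
time_s: 4.1
position: [516.1, -48.0, 46.9]
tcp_rot: [-3.141, 0.0, 1.3]
force: [0.6, -0.4, -0.0]
finger_gap: 85.4
finger_force: 0.3
pos [515.7 -48.2  46.6] rot [-3.140e+00  1.000e-03  1.299e+00] F [0.3 1.  0.5] t 4.2
turn [-0.001  0.001  0.008] shift cm [-1.    0.83  0.65]
```

View pics/c3.png

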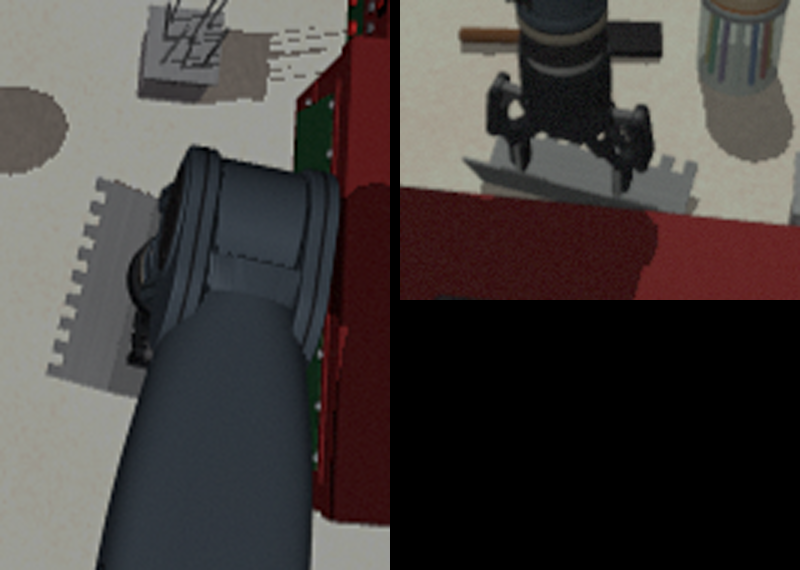

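The foot now leans toward the kiln in the side crop, with its edge from (465,160) to (615,205). The comb is rising and the rest isn't sliding. I continue along the arc.

```bash
python3 -m inch '[[[0,0,0],[-0.4,0,0.2],0],[[0,0,0],[-0.8,0,0.4],0],[[0,0,0],[-1.2,0,0.6],0],[[0,0,0],[-1.6,0,0.8],0],[[0,0,0],[-1.8,0,1],0]]'
python3 - <<'E'
from h import *
s=snap('side','s4')
cv2.imwrite('pics/c4.png',cv2.resize(s[160:290,190:350],(640,520),interpolation=cv2.INTER_CUBIC)[:,:,::-1])
delta(521,-60,40,1.291)
E
```

```text
time_s: 4.7
position: [511.4, -65.3, 37.0]
tcp_rot: [-3.141, 0.0, 1.299]
force: [-0.4, -0.7, -0.6]
finger_gap: 85.8
finger_force: 0.0
pos [511.2 -65.4  36.7] rot [-3.141  0.     1.299] F [-1.4 -0.  -0.4] t 4.75
turn [-0.001  0.     0.008] shift cm [ 0.78  0.8  -0.33]
```

View pics/c4.png

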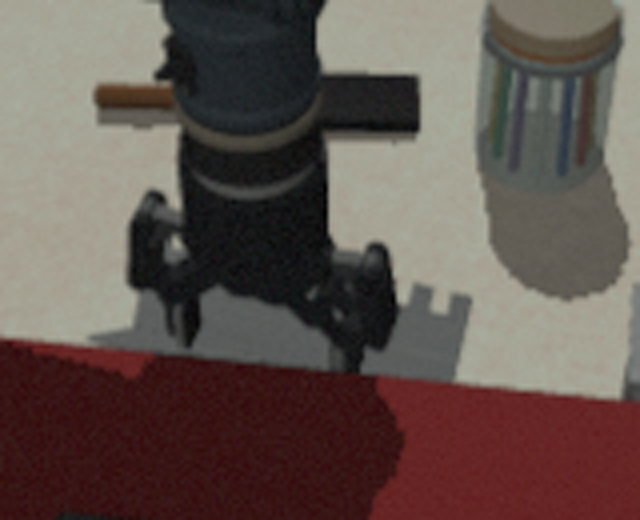

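```bash
python3 -m inch '[[[0,0,0],[-0.4,0,0.1],0],[[0,0,0],[-0.8,0,0.2],0],[[0,0,0],[-0.8,0,0.2],0],[[0,0,0],[-0.8,0,0.2],0],[[0,0,0],[-0.8,0,0.2],0]]'
python3 -m inch '[[[0,0,0],[0,0,-2],0],[[0,0,0],[0,0,-5],0],[[0,0,0],[0,0,-8],0],[[0,0,0],[0,0,-11],0],[[0,0,0],[0,0,-11],0]]'
python3 -m inch '[[[0,0,0],[4,0,0],0],[[0,0,0],[8,0,0],0],[[0,0,0],[12,0,0],0],[[0,0,0],[14,0,0],0],[[0,0,0],[14,0,0],0]]'
python3 - <<'E'
from h import *
t=snap('top','t5');s=snap('side','s5')
o=np.zeros((570,800,3),np.uint8)
o[:,:390]=cv2.resize(t[120:310,270:400],(390,570),interpolation=cv2.INTER_CUBIC)
o[:300,400:]=cv2.resize(s[170:290,190:350],(400,300),interpolation=cv2.INTER_CUBIC)
cv2.imwrite('pics/c5.png',o[:,:,::-1])
delta(521,-60,40,1.291)
E
```

```text
time_s: 5.25
position: [509.6, -72.5, 35.4]
tcp_rot: [3.141, -0.0, 1.3]
force: [0.1, 0.2, -0.1]
finger_gap: 85.2
finger_force: 0.0
time_s: 5.75
position: [512.8, -73.3, 151.0]
tcp_rot: [3.131, -0.0, 1.3]
force: [0.6, -0.2, 1.0]
finger_gap: 85.3
finger_force: 0.0
time_s: 6.25
position: [546.9, 65.1, 144.3]
tcp_rot: [-3.14, -0.001, 1.304]
force: [0.5, 0.1, -0.5]
finger_gap: 85.6
finger_force: 0.0
pos [546.4  62.6 144.5] rot [-3.140e+00  1.000e-03  1.301e+00] F [0.3 0.2 0.1] t 6.35
turn [-0.001  0.001  0.01 ] shift cm [-12.48   0.83  10.46]
```

View pics/c5.png

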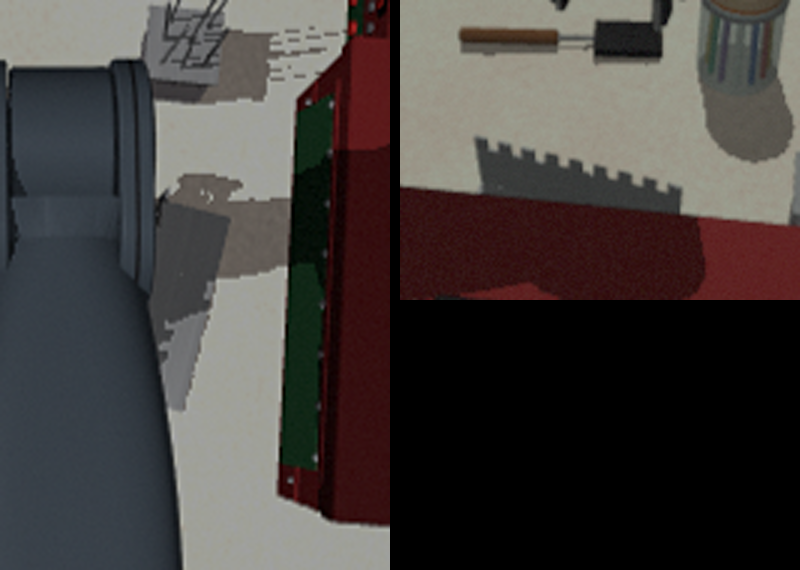

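The rest stands on its foot. In the top crop the front edge runs (230,213) to (182,410), and in the side crop the comb runs (475,140) to (680,188).

Run:
```python
from h import *
P=lambda cx,cy,z:pix2w('top',270+cx/3,120+cy/3,z)
dl,dr=P(300,97,73),P(282,467,73)
print(dl,dr,np.degrees(np.arctan2(*(dl-dr)[1::-1])),np.linalg.norm(dl-dr))
L,Rr=P(230,214,3),P(183,410,3)
S=lambda cx,cy,z:pix2w('side',190+(cx-400)/2.5,170+cy/2.5,z)
sl,sr=S(681,187,70),S(475,139,70)
for a,b in((L,Rr),(sl,sr)):
  d=a-b;print(a,b,(a+b)/2,np.linalg.norm(d),np.degrees(np.arctan2(d[1],d[0])))
c=(sl+sr)/2
# standoff: 11 half finger + 25
delta(c[0]+.276*36,c[1]+.961*36,18,1.291)
```

```text
[ 698.59980474 -190.62466058   73.        ] [ 352.15161914 -160.27620401   73.        ] -5.006264207376858 347.7748900105428
[ 597.7054659  -134.46755725    3.        ] [403.81060361 -81.71790917   3.        ] [ 500.75803476 -108.09273321    3.        ] 200.94213841840593 -15.219145662172387
[616.63259906 -68.12799642  70.        ] [426.67269401 -18.49821417  70.        ] [521.65264653 -43.31310529  70.        ] 196.33614240603976 -14.642058995823017
pos [546.4  62.6 144.5] rot [-3.140e+00  1.000e-03  1.301e+00] F [0.3 0.2 0.1] t 6.35
turn [-0.001  0.001  0.01 ] shift cm [-7.25  0.48 12.65]
```

```bash
python3 -m inch '[[[0,0,0],[-2.5,0.4,0.5],0],[[0,0,0],[-5,0.6,2],0],[[0,0,0],[-7,0.8,5],0],[[0,0,0],[-7,0.8,9],0],[[0,0,0],[-7,0.8,12.5],0]]'
python3 -m inch '[[[0,0,0],[0,0,0.3],0],[[0,0,0],[0,0,0.6],0],[[0,0,0],[0,0,0.6],0],[[0,0,0],[0,0,0.6],0],[[0,0,0],[0,0,0.6],0]]'
python3 -c "from h import *; delta(524,-26,12,1.305)"
```

```text
time_s: 6.85
position: [535.2, -9.5, 18.9]
tcp_rot: [3.141, 0.0, 1.296]
force: [-0.4, -0.6, -0.9]
finger_gap: 85.5
finger_force: 0.0
time_s: 7.35
position: [537.7, -7.4, 16.5]
tcp_rot: [3.138, -0.0, 1.3]
force: [-0.6, -0.0, -0.7]
finger_gap: 85.9
finger_force: 0.0
pos [537.7  -7.4  16.5] rot [ 3.138 -0.     1.3  ] F [-0.6 -0.  -0.7] t 7.35
turn [ 0.004 -0.    -0.005] shift cm [-2.16 -0.83  0.45]
```

```bash
python3 -m inch '[[[0,0,0],[-0.5,-0.3,0.3],0],[[0,0,0],[-1,-0.6,0.4],0],[[0,0,0],[-1.5,-0.8,0.4],0],[[0,0,0],[-2,-0.8,0.4],0],[[0,0,0],[-2.2,-0.8,0.4],0]]'
python3 -c "from h import *; delta(524-.082*78,-26-.9966*78,14,1.305+.18)"
```

```text
time_s: 7.85
position: [522.0, -25.6, 10.1]
tcp_rot: [-3.141, -0.003, 1.3]
force: [0.6, 4.9, -1.1]
finger_gap: 85.5
finger_force: 0.0
pos [522.  -25.6  10.1] rot [-3.141e+00 -3.000e-03  1.300e+00] F [ 0.6  4.9 -1.1] t 7.85
turn [-0.001 -0.003 -0.185] shift cm [-7.64  1.67 -0.41]
```

```bash
python3 -m inch '[[[0,0,-0.025],[-0.6,0.13,0],0],[[0,0,-0.05],[-1.3,0.28,0],0],[[0,0,-0.075],[-2,0.43,0],0],[[0,0,-0.1],[-2.7,0.58,0],0],[[0,0,-0.125],[-3.4,0.73,0],0]]'
python3 -m inch '[[[0,0,-0.02],[-0.6,0.07,0],0],[[0,0,-0.035],[-1.1,0.12,0],0],[[0,0,-0.05],[-1.6,0.18,0],0],[[0,0,-0.06],[-2.1,0.23,0],0],[[0,0,-0.06],[-2.4,0.26,0],0]]'
python3 - <<'E'
from h import *
t=snap('top','t6');s=snap('side','s6')
o=np.zeros((570,800,3),np.uint8)
o[:,:390]=cv2.resize(t[120:310,270:400],(390,570),interpolation=cv2.INTER_CUBIC)
o[:300,400:]=cv2.resize(s[170:290,190:350],(400,300),interpolation=cv2.INTER_CUBIC)
cv2.imwrite('pics/c6.png',o[:,:,::-1])
delta(524-.082*78,-26-.9966*78,14,1.305+.18)
E
```

```text
time_s: 8.35
position: [519.6, -59.9, 10.0]
tcp_rot: [-3.14, -0.003, 1.426]
force: [-1.5, 4.8, 1.2]
finger_gap: 85.5
finger_force: 0.0
time_s: 8.85
position: [519.3, -85.5, 10.1]
tcp_rot: [-3.142, -0.0, 1.485]
force: [0.3, 3.6, 0.3]
finger_gap: 85.3
finger_force: 0.0
pos [519.4 -86.   10.2] rot [3.141e+00 1.000e-03 1.484e+00] F [0.6 1.5 0.2] t 8.95
turn [ 0.     0.001 -0.001] shift cm [-1.78 -0.02 -0.38]
```

View pics/c6.png

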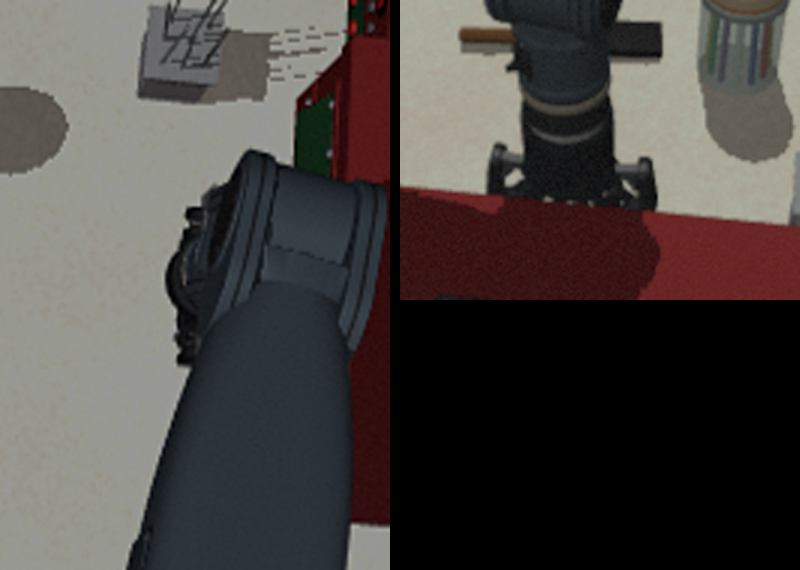

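The rest is hidden under the wrist and behind the kiln in both views, so I go on by force.

```bash
python3 -m inch '[[[0,0,0],[-0.3,0,0],0],[[0,0,0],[-0.6,0,0],0],[[0,0,0],[-0.9,0,0],0],[[0,0,0],[-1.1,0,0],0],[[0,0,0],[-1.3,0,0],0]]'
python3 -m inch '[[[0,0,0],[-0.1,0,0],0],[[0,0,0],[-0.2,0,0],0],[[0,0,0],[-0.3,0,0],0],[[0,0,0],[-0.4,0,0],0],[[0,0,0],[-0.4,0,0],0]]'
```

```text
time_s: 9.45
position: [518.3, -98.2, 10.3]
tcp_rot: [3.141, -0.0, 1.485]
force: [0.4, 4.7, -0.5]
finger_gap: 85.0
finger_force: 0.0
time_s: 9.95
position: [518.1, -100.1, 11.3]
tcp_rot: [3.141, -0.004, 1.485]
force: [-0.3, 9.8, 3.6]
finger_gap: 85.2
finger_force: 0.0
```

```bash
python3 -m inch '[[[0,0,0],[-0.05,0,0],0],[[0,0,0],[-0.1,0,0],0],[[0,0,0],[-0.15,0,0],0],[[0,0,0],[-0.2,0,0],0],[[0,0,0],[-0.2,0,0],0]]'
python3 -c "
from h import *
o=robot.get_obs();print(o['ft_torque'],o['force'],o['position'])"
```

```text
time_s: 10.45
position: [518.7, -101.4, 12.0]
tcp_rot: [3.139, -0.006, 1.485]
force: [-0.5, 11.1, 5.6]
finger_gap: 85.2
finger_force: 0.0
[ 1.83864362  0.1950007  -0.52702887] [-0.48725908 11.06955238  5.57081772] [ 518.72637246 -101.40870783   12.00887222]
```

```bash
python3 -m inch '[[[0,0,0],[0.8,0,0],0],[[0,0,0],[2,0,0],0],[[0,0,0],[4,0,0],0],[[0,0,0],[4,0,-3],0],[[0,0,0],[4,0,-8],0]]'
python3 -m inch '[[[0,0,0],[3,0,-3],0],[[0,0,0],[8,0,-5],0],[[0,0,0],[13,0,-6],0],[[0,0,0],[18,0,-6],0],[[0,0,0],[20,0,-6],0]]'
python3 - <<'E'
from h import *
t=snap('top','t7');snap('side','s7')
cv2.imwrite('pics/c7.png',cv2.resize(t[130:310,290:400],(366,600),interpolation=cv2.INTER_CUBIC)[:,:,::-1])
E
```

```text
time_s: 10.95
position: [517.4, -63.2, 86.6]
tcp_rot: [-3.132, 0.001, 1.486]
force: [0.3, -0.9, 0.2]
finger_gap: 85.7
finger_force: 0.0
time_s: 11.45
position: [539.1, 138.3, 151.5]
tcp_rot: [3.138, 0.0, 1.488]
force: [0.3, 0.4, -0.1]
finger_gap: 85.4
finger_force: 0.0
```

View pics/c7.png

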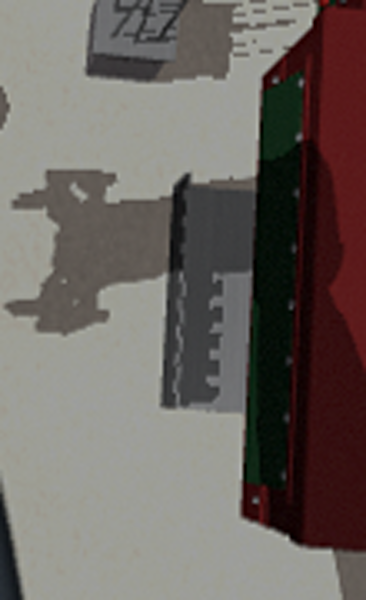

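The rest stands with its foot's front under the door's lower edge. In the crop the heel runs (176,190) to (162,405) and the door's lower edge (263,75) to (246,487). I'll measure the parallelism and gap.

Run:
```python
from h import *
t=cv2.cvtColor(cv2.imread('pics/t7.png'),cv2.COLOR_BGR2GRAY).astype(float)
g=cv2.GaussianBlur(t,(0,0),0.7)
def edge(rows,f,w):
    out=[]
    for r in rows:
        c=f(r);cs=np.arange(int(c)-w,int(c)+w+1);d=-(g[r,cs+1]-g[r,cs-1])/2
        i=np.clip(np.argmax(d),1,len(d)-2);den=d[i-1]-2*d[i]+d[i+1]
        out.append((cs[i]+(0.5*(d[i-1]-d[i+1])/den if den else 0),r,d[i]))
    return np.array(out)
k=110/366
px=lambda x,y:(290+x*k-.35,130+y*.3-.35)
def line(p,q): 
    a,b=px(*p),px(*q);return lambda r:a[0]+(b[0]-a[0])*(r-a[1])/(b[1]-a[1])
res={}
for n,p,q,rows,z in(('heel',(174,205),(162,405),range(196,250),0),('doorlow',(262,85),(247,480),list(range(157,182))+list(range(215,272)),73)):
    e=edge(rows,line(p,q),4);e=e[e[:,2]>6]
    l=cv2.fitLine(e[:,[1,0]].astype(np.float32),cv2.DIST_HUBER,0,.01,.01).ravel()
    fit=l[3]+(e[:,1]-l[2])*l[1]/l[0];ok=abs(fit-e[:,0])<.7
    a,b=[pix2w('top',l[3]+(r-l[2])*l[1]/l[0],r,z) for r in(e[0,1],e[-1,1])]
    d=a-b;print(n,len(e),ok.sum(),a.round(1),b.round(1),np.degrees(np.arctan2(d[1],d[0])).round(2));res[n]=(a,b)
a,b=res['doorlow'];d=(a-b)/np.linalg.norm(a-b);nn=np.array([d[1],-d[0],0])
print([((q-a)@nn-16).round(1) for q in res['heel']],'(flush: -75)')
dl,dr=pix2w('top',*px(263,75),73),pix2w('top',*px(246,487),73);m=(dl+dr)/2
for p in((174,195),(162,406)):print('along door',((pix2w('top',*px(*p),0)-m)@d).round(1))
```

```text
heel 54 54 [ 584.2 -117.2    0. ] [ 426.  -103.4    0. ] -4.96
doorlow 82 82 [ 685.1 -184.5   73. ] [ 364.9 -156.4   73. ] -5.01
[np.float64(-74.3), np.float64(-74.1)] (flush: -75)
along door 77.6
along door -112.4
```

The heel lies 74 mm from the kiln front (75 is flush) and parallel to it within 0.1°. The rest's ends are well inside the door's ±165 mm, so I hand in.

```bash
python3 -c "
from bench import robot
print(robot.finish_job())"
```

```text
the job is handed in; nothing more can be done
None
```

The mandrel rest is back on its foot, flush along the kiln's front to within about 1 mm and well inside the bead door's ends; I used only light fingertip pushes, touched nothing else, and handed the job in at about 12 s.

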